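# Clamp a heat sink in a rack-and-pinion bench vise

## Task

Lift the finned heat sink out of its cradle and set it down, fins up, on the grey soldering mat, then take it again by its two ends and stand it, fins up, on the bed of the small vise, in the middle of the jaws' width. Let go, then wind the vise's handwheel clockwise by its crank knob, feeling for the resistance, until the moving jaw has pushed the heat sink square against the backstop and holds it firmly, without overtightening. Do not push the moving jaw by hand, and leave the other things on the bench where they are.

Things in the scene. Friction and masses are not known exactly. Their poses are not given: they have to be found in the camera images.
- heat_sink: bare aluminium finned heat sink, 64 long (its x) x 36 wide (y) x 40 high (z), about 130 g; fins run along x and stand up; long sides and ends can be gripped over the full height. Origin: centre of its underside. Starts fins up in the cradle. Either end may face either way.
- cradle: fixed grey plastic cradle: floor plate 100 (x) x 120 (y) x 4 thick; two end walls, each 14 thick (x), 60 wide, 44 high over the bench, flush with the heat sink's top and 2.5 from its ends, so there it can be gripped only by its long sides (across y). Origin: centre of the underside; heat sink's long axis along cradle x.
- mat: dark grey soldering mat, 130 x 130 x 3 thick, fixed flat on the bench, clear of things. Origin: centre of the underside (its top is 3 above).
- vise: fixed bench vise: dark steel base 110 wide (x), y = -125 to +100; its top, 20 above the bench, is the bed. Origin on the bench. Moving jaw (-y side) and backstop 56 wide (x), tops 60 above the bench. Backstop face at y = 66 to 74, set anew each time, not reported: find it by feel; sprung, 15 N/mm. Sink's long axis along vise x, at x = 0. Gap at most 60: no room for fingers beside its long sides.
- moving_jaw: aluminium moving jaw, 25 thick, with a steel rack bar behind it. Origin: middle of the foot of its jaw face, at vise (0, 14, 20) when fully open; it moves to vise +y towards the backstop as the handwheel turns; the jaw lies on the -y side of its face. A firm but gentle grip is 10 to 50 N.
- handwheel (a joint): angle of the handwheel, rad: 0 = jaw fully open (starts 0 to 1.0), grows turning clockwise from above, 5 mm of jaw closing per rad. Steel wheel on a grey gear housing, vertical axis, rim radius 45, rim 87 above the bench. Running resistance about 1.7 N at the crank knob; each N more there is about 9 N at the jaw. Gear friction holds the jaw (up to 15 N) when let go.
- crank_grip (a point): grip point of the crank knob: black upright round knob, 16 diameter, on the rim 45 from the wheel axis, spinning freely on its own axis, so the hand can keep one heading while carrying it round. It rises from 91 to 136 above the bench; the grip point is on its axis, 121 above the bench.
- wheel_axis (a point): point on the handwheel's axis at the height of crank_grip, at vise (0, -85, 121).
- pliers: long-nose pliers with green handles, lying, about 155 x 75 x 16; bystander. Origin: under the pivot's side, on the bench; nose to +x.
- cutters: side cutters with green handles, lying, about 125 x 75 x 16; bystander. Origin as for the pliers.
- circuit_board: brown circuit board lying flat, 70 x 100 x 8 with parts; bystander. Origin: centre of the underside.
- solder_spool: grey spool standing on end, 54 diameter, 42 high; bystander. Origin: centre of the underside.
- flux_jar: small white jar, 48 diameter, 45 high; bystander. Origin: centre of the underside.
- screwdriver: black-handled screwdriver, lying, 170 long along its x; bystander.
Not all that is in view belongs to the job. Leave any purple or red look-alike of the heat_sink alone. Of the things that look like the mat, the smaller one is meant.

How it is judged (in metres and radians):
On the way, in this order (a step that is already met when the one before it is completed fails the run):
1. the heat sink stands fins up on the mat, let go (horizontal distance between heat_sink and mat below 0.065 m and height (world z) of heat_sink below 0.007 m and angle between heat_sink's own z axis and vertical below 0.08 rad and contact force between the fingers and heat_sink below 0.3 N), for 0.1 s.
2. the heat sink stands fins up on the vise bed between the jaws, let go, before the moving jaw presses on it (x of heat_sink in the frame of vise between -0.012 and 0.012 m and z of heat_sink in the frame of vise between 0.016 and 0.0235 m and y of heat_sink in the frame of vise between 0.022 and 0.064 m and angle between heat_sink's own z axis and vertical below 0.08 rad and contact force between the fingers and heat_sink below 0.3 N and contact force between moving_jaw and heat_sink below 2 N), for 0.1 s.
At the end, for the whole second after the job is handed in: Heat sink let go and still, fins up on the vise bed (within 3.5 mm, tilt under 0.08 rad), within 12 mm of the middle of the jaws' width, long axis within 0.05 rad of vise x, gripped against the backstop: the moving jaw presses on it with over 5 N; wheel still (x of heat_sink in the frame of vise between -0.012 and 0.012 m and z of heat_sink in the frame of vise between 0.016 and 0.0235 m and y of heat_sink in the frame of vise between 0.022 and 0.064 m and angle between heat_sink's own z axis and vertical below 0.08 rad and angle between the x axis of heat_sink and the x axis of vise, either way round below 0.05 rad and contact force between moving_jaw and heat_sink above 5 N and contact force between the fingers and heat_sink below 0.3 N and linear speed of heat_sink below 0.01 m/s and velocity of joint handwheel below 0.1 rad/s); the robot touches nothing.
It fails at once if overtightened: the moving jaw presses on the heat sink with more than 80 N (contact force between moving_jaw and heat_sink above 80 N).
It fails at once if the moving jaw is pushed by hand (more than 8 N) instead of wound (contact force between any of the fingers, the arm and moving_jaw above 8 N).
It fails at once if another thing on the bench is moved more than 30 mm (distance of any of pliers, cutters, circuit_board, solder_spool, flux_jar, screwdriver from where it was at the start of the episode above 0.03 m).
It also fails if it takes over 72 s, if anything falls off the work surface, if the arm or the gripper's body presses on something with over 40 N, if the wrist force passes 120 N, or if a joint passes its speed limit or range.

## Robot

A 6-joint arm with a two-finger parallel gripper is mounted at the origin on the work surface. World frame = base frame: x ahead of the robot, y to its left, z up, the work surface at z = 0. Lengths are in m, angles in degrees, forces in N, time in s.
With the tool pointing down it reaches from about 0.25 to 0.725 m from the base axis. Payload 4 kg.
Tool frame: the origin (TCP) lies midway between the tips of the shut fingers; the grasp point (between the pads) lies 19 mm behind it (robot.hold_point_z is the distance from the TCP to the grasp point, in m); x points along the fingers, z is the direction in which the jaws open and shut, and the axes are right-handed (so a half turn about x gives the same grasp; the last joint's range is limited). The gripper opens to 85 mm and grips with 20 to 120 N. Pads are 22 mm wide; open, the fingers measure 114 mm over their backs; the gripper's body (76 mm by 85 mm) begins 54 mm behind the grasp point. The pads swing forward as they close: fully open they stand 13 mm farther back than shut.
Start: joints at [-64.973, 13.785, 0.286, 76.501, 0, 90], TCP at [0.212, -0.453, 0.194] pointing down, gripper open.
Joint ranges: [-155.79, 155.79], [-60.16, 107.12], [-62.33, 73.08], [-114, 123.19], [-81.49, 82.49], [-180, 180]. Speed limits (degrees/s): [159.86, 159.86, 180, 180, 180, 180].

## Interface

Orientations are given as a 3x3 rotation matrix whose columns are the frame's x, y, z axes.
In Python, from station import robot gives the robot as it stands.
- The arm moves only by the tool servo_tool, never from a script. Its argument "steps" is a list of rows, each a list of 7 numbers: the shift along the world's x, y, z in cm, then the turn, a rotation vector about the world's x, y, z in degrees, then the opening, from -1 (shut) to 1 (fully open). In form: [[dx, dy, dz, rx, ry, rz, gripper], ...]. A call has 1 to 8 rows; each row is the pose to reach, as a shift and turn from the pose commanded when the call began; what a row does not reach only later rows make up. A row lasts 1/12 s, in which the tool goes at most 41.7 mm and 7.16 degrees, less where a joint would pass 70% of its speed; a pose out of reach is approached as far as the arm can. A call with a gripper value outside its range is refused whole. The fingers move at their own pace and stop on an object; the grip force is fixed at half the most. Time passes only in rows, so rows that repeat a pose let the fingers close. It gives the time, the measured TCP pose, the force and the opening at its end, in the units of the state.
- robot.get_obs(): the state, without advancing time (a new reading comes with each control period).
- robot.camera(name): name is "scene" or "side" or "wrist"; returns the picture (400x640x3 uint8, red, green, blue); there is no depth.
- robot.camera_model(name): a dict with "camera_matrix" (3x3 intrinsics, pixels), "extrinsics" (4x4, takes a point from camera to world coordinates); the wrist camera has in their place "mount" (4x4, takes a point from camera to tool coordinates, whose origin is the TCP and whose axes are the tool frame's). Camera axes: x right, y down, z forward; pixel columns grow to the right and rows downward; lengths in m; the calibration is good to about 2 mm. The wrist camera is an equidistant fisheye: a pixel r from the principal point sees the ray r / f radians off the axis. A picture is of the moment at which its call begins: read the wrist's pose just before it. camera_model takes no time and is no camera call.
- robot.close_job(): hands the job in, once; it reports no verdict.
The state is a dict: "clock": time; "joints": joint angles; "qd": joint speeds; "effort": joint torques, N m; "ee_pos": TCP position; "tool_rot": TCP orientation; "force": force on the tool from outside, world axes, zero at the start; "ft_torque": the same for the moment, N m; "grip_width": finger opening in m.
Only numpy, scipy, OpenCV 4.12 (cv2) and the standard library are available. Lean on these libraries where they do the work, as an engineer would, in place of code of your own. Each camera call takes 0.05 s, during which the arm holds its last target. There are 200 camera calls.

## Working session

There is one attempt and no reset: what is moved stays moved. The work goes in short steps, Python scripts to look and compute and a tool call to move; the robot and the scene stay as the last step left them, time stands still between calls to the robot, and variables do not carry over. Pictures are saved under pics/ and viewed, about 8 in all and at most 12, crops included, and the job is handed in when it is done.

Besides the shell and the picture viewer there is one more tool, called after "Emit:" as name(argument=value, ...) on one line, values as JSON. servo_tool: Moves the arm, as the interface text tells. Its arguments: {"type":"object","properties":{"steps":{"type":"array"}},"required":["steps"]}

```bash
mkdir -p pics; ls; python3 - <<'E'
from station import robot
import cv2,numpy as np
np.set_printoptions(precision=4,suppress=True)
for n in("scene","side"):
    cv2.imwrite(f"pics/{n}0.png",robot.camera(n)[:,:,::-1]); m=robot.camera_model(n); print(n,m["camera_matrix"],m["extrinsics"])
m=robot.camera_model("wrist");print(m)
o=robot.get_obs();print(o,robot.hold_point_z)
E
```

```text
pics
scene [[391.4739   0.     319.4634]
 [  0.     391.4739 200.1081]
 [  0.       0.       1.    ]] [[ 0.6804  0.4303 -0.5932  1.1416]
 [ 0.7327 -0.3859  0.5605 -0.664 ]
 [ 0.0123 -0.8161 -0.5778  0.7541]
 [ 0.      0.      0.      1.    ]]
side [[489.678    0.     320.1884]
 [  0.     489.678  207.2239]
 [  0.       0.       1.    ]] [[ 0.9775 -0.145   0.1535  0.2466]
 [-0.2109 -0.7028  0.6794 -0.9946]
 [ 0.0093 -0.6965 -0.7175  1.1661]
 [ 0.      0.      0.      1.    ]]
{'camera_matrix': array([[309.7069,   0.    , 322.1873],
       [  0.    , 309.7069, 199.9577],
       [  0.    ,   0.    ,   1.    ]]), 'mount': array([[ 0.0006, -0.2876,  0.9577, -0.1785],
       [ 0.0013, -0.9577, -0.2876,  0.0738],
       [ 1.    ,  0.0014, -0.0002, -0.0007],
       [ 0.    ,  0.    ,  0.    ,  1.    ]])}
{'clock': 0.1, 'joints': array([-64.9742,  13.8282,   0.2202,  76.5025,   0.0003,  89.9995]), 'qd': array([ 0.0521, -0.145 ,  0.1539, -0.0037, -0.0026,  0.0165]), 'effort': array([ -0.0001, -37.3137,  25.301 ,   0.0109,  -0.0001,  -0.    ]), 'ee_pos': array([ 0.2112, -0.4525,  0.1936]), 'tool_rot': array([[-0.0008,  0.9061,  0.423 ],
       [ 0.0018,  0.423 , -0.9061],
       [-1.    ,  0.    , -0.0019]]), 'force': array([-0.0815, -0.8298, -1.0065]), 'ft_torque': array([ 0.0461, -0.0025,  0.0723]), 'grip_width': 0.08513683343160644} 0.0187
```

View pics/scene0.png

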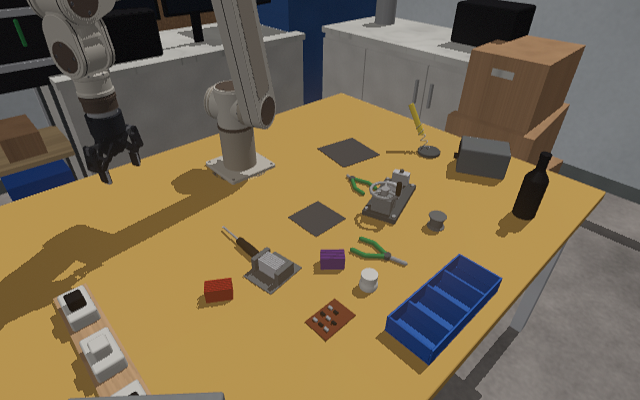

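View pics/side0.png

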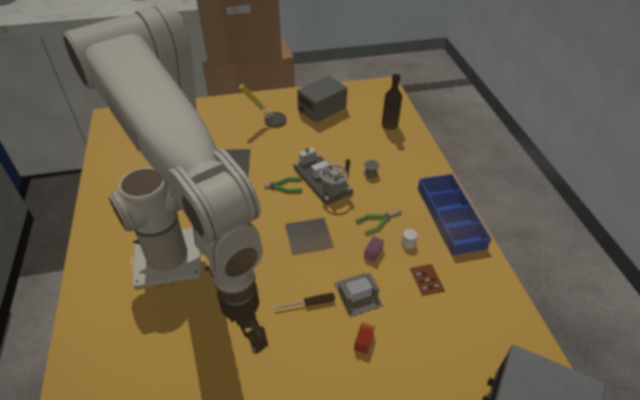

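The scene view shows the cradle with the heat sink near (270,265), mats at (316,218) and (348,151), and the vise at (390,195). In the side view the same things are at (358,290), (309,236), (238,162) and (323,175). I'll enlarge these next.

```bash
python3 - <<'E'
import cv2
a=cv2.imread("pics/scene0.png")[130:300,210:430]; cv2.imwrite("pics/c1.png",cv2.resize(a,None,fx=3.5,fy=3.5,interpolation=2))
b=cv2.imread("pics/side0.png")[140:320,220:400]; cv2.imwrite("pics/c2.png",cv2.resize(b,None,fx=3.33333,fy=3.33333,interpolation=2))
E
```

```text
(no output)
```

View pics/c1.png

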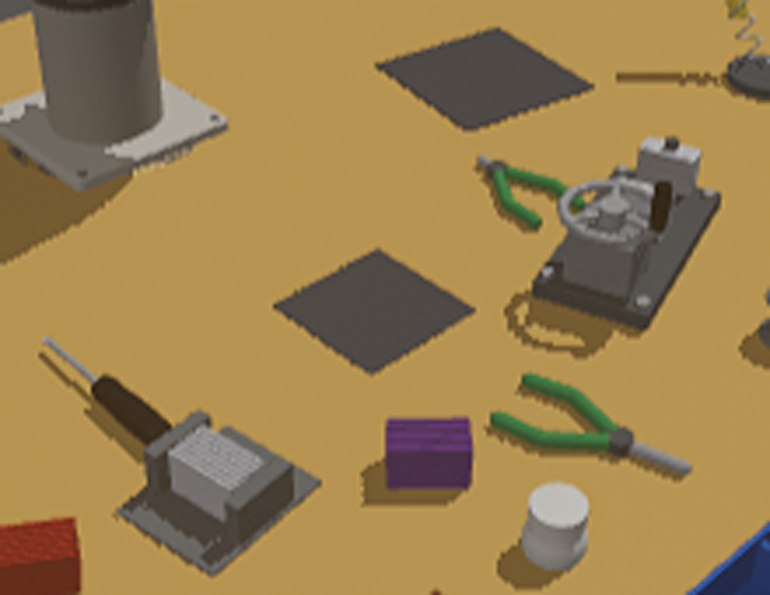

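View pics/c2.png

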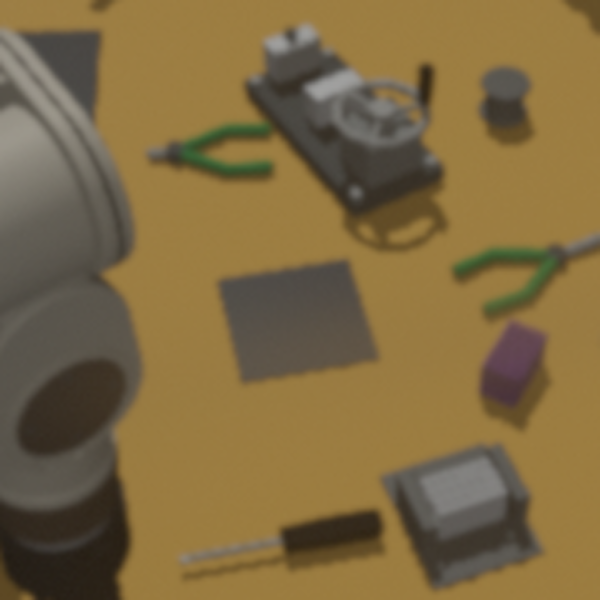

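```bash
cat > h.py <<'E'
from station import robot
import cv2,numpy as np
np.set_printoptions(precision=4,suppress=True)
def ray(n,uv,z,obs=None):
    """world points on plane z for pixels uv"""
    m=robot.camera_model(n);K=m["camera_matrix"];uv=np.atleast_2d(uv).astype(float)
    a=(uv-K[:2,2])/K[0,0]
    if n=="wrist":
        T=np.eye(4);T[:3,:3]=obs["tool_rot"];T[:3,3]=obs["ee_pos"];T=T@m["mount"]
        t=np.linalg.norm(a,axis=1,keepdims=True);d=np.c_[a/np.maximum(t,1e-9)*np.sin(t),np.cos(t)]
    else: T=m["extrinsics"];d=np.c_[a,np.ones(len(a))]
    d=d@T[:3,:3].T;c=T[:3,3]
    return c+d*((np.reshape(z,(-1,1))-c[2])/d[:,2:])
def pix(obs,P):
    """wrist pixel of world points"""
    m=robot.camera_model("wrist");K=m["camera_matrix"]
    T=np.eye(4);T[:3,:3]=obs["tool_rot"];T[:3,3]=obs["ee_pos"];T=T@m["mount"]
    p=(np.atleast_2d(P)-T[:3,3])@T[:3,:3];r=np.linalg.norm(p[:,:2],axis=1,keepdims=True)
    return p[:,:2]/r*np.arctan2(r,p[:,2:])*K[0,0]+K[:2,2]
E
python3 - <<'E'
from h import *
s1=lambda p:np.array(p)/3.5+[210,130]
s2=lambda p:np.array(p)/3.33333+[220,140]
def sh(l,a,z1,b,z2):
    print(l)
    if a: print(" scene",ray("scene",s1(a),z1)[:,:2].tolist().__repr__() if 0 else np.round(ray("scene",s1(a),z1)[:,:2],3).tolist())
    if b: print(" side ",np.round(ray("side",s2(b),z2)[:,:2],3).tolist())
sh("cradle",[(320,482),(212,574),(118,511)],.004,[(383,480),(437,587),(541,550),(490,445)],.004)
sh("sink",[(170,458),(207,425),(265,462),(222,515)],.044,[(418,493),(490,458),(508,487),(438,530)],.044)
sh("mat",[(275,306),(377,249),(475,310),(372,374)],.003,[(218,281),(348,261),(378,358),(243,381)],.003)
sh("bigmat",[(375,66),(497,27),(594,86),(470,130)],.003,None,0)
sh("vise",[(536,285),(648,314),(720,195)],.02,[(245,82),(350,207),(442,175)],.02)
sh("wheel",[(607,210)],.087,[(380,112)],.087)
sh("knob",[(662,186)],.136,[(427,68)],.136)
sh("jawtop",None,0,[(304,90),(350,70),(320,100),(340,100)],.06)
E
```

```text
cradle
 scene [[0.568, -0.184], [0.585, -0.3], [0.49, -0.315]]
 side  [[0.472, -0.203], [0.49, -0.315], [0.584, -0.299], [0.572, -0.186]]
sink
 scene [[0.506, -0.275], [0.496, -0.234], [0.556, -0.226], [0.577, -0.282]]
 side  [[0.489, -0.249], [0.557, -0.227], [0.564, -0.258], [0.496, -0.287]]
mat
 scene [[0.375, -0.071], [0.371, 0.056], [0.498, 0.058], [0.501, -0.069]]
 side  [[0.37, 0.055], [0.498, 0.055], [0.499, -0.069], [0.373, -0.071]]
bigmat
 scene [[0.099, 0.303], [0.124, 0.484], [0.301, 0.457], [0.275, 0.281]]
vise
 scene [[0.524, 0.108], [0.617, 0.149], [0.546, 0.353]]
 side  [[0.443, 0.316], [0.512, 0.11], [0.613, 0.136]]
wheel
 scene [[0.549, 0.166]]
 side  [[0.554, 0.169]]
knob
 scene [[0.6, 0.167]]
 side  [[0.6, 0.169]]
jawtop
 side  [[0.494, 0.246], [0.547, 0.268], [0.506, 0.228], [0.526, 0.224]]
```

Emit:
servo_tool(steps=[[4,2.5,0,0,0,-4,1],[8,5,0,0,0,-8,1],[12,7.5,0,0,0,-12,1],[16,10,0,0,0,-15.7,1],[20,12.5,0,0,0,-15.7,1],[24,15,0,0,0,-15.7,1],[28,17.5,0,0,0,-15.7,1],[31.7,20,-2,0,0,-15.7,1]])

```text
clock: 0.77
ee_pos: [0.4953, -0.2754, 0.186]
tool_rot: [[0.003, 0.987, 0.162], [-0.002, 0.162, -0.987], [-1.0, 0.002, 0.002]]
force: [1.2, -1.6, 0.4]
grip_width: 0.0855
```

Emit:
servo_tool(steps=[[0,0,-3,0,0,0,1],[0,0,-5,0,0,0,1],[0,0,-5,0,0,0,1],[0,0,-5,0,0,0,1]])

```text
clock: 1.1
ee_pos: [0.4916, -0.2754, 0.1332]
tool_rot: [[-0.004, 0.987, 0.162], [0.002, 0.162, -0.987], [-1.0, -0.003, -0.003]]
force: [0.8, -0.6, -0.2]
grip_width: 0.0852
```

```bash
python3 - <<'E'
from h import *
o=robot.get_obs();print({k:o[k] for k in("clock","joints","ee_pos","tool_rot","force")})
im=robot.camera("wrist")
cv2.imwrite("pics/w1.png",im[:,:,::-1])
E
```

```text
{'clock': 1.1, 'joints': array([-29.2624,  22.9965,   4.0046,  71.2607,  -0.0028, 141.3915]), 'ee_pos': array([ 0.4916, -0.2754,  0.1332]), 'tool_rot': array([[-0.0039,  0.9867,  0.1624],
       [ 0.0021,  0.1624, -0.9867],
       [-1.    , -0.0035, -0.0027]]), 'force': array([ 0.7852, -0.5649, -0.1721])}
```

View pics/w1.png

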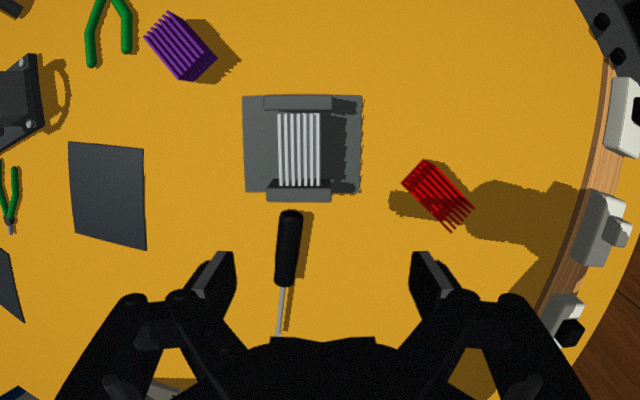

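```bash
python3 - <<'E'
from h import *
o=robot.get_obs()
p=ray("wrist",[(278,112),(321,112),(321,186),(278,186)],.044,o)[:,:2];print(p,p.mean(0))
e=p[1]-p[2]+p[0]-p[3];print(np.degrees(np.arctan2(e[1],e[0])))
p=ray("wrist",[(264,96),(331,96),(331,201),(266,201)],.044,o)[:,:2];print(p,p.mean(0))
e=p[1]-p[2]+p[0]-p[3];print(np.degrees(np.arctan2(e[1],e[0])))
m=ray("wrist",[(69,142),(143,149),(147,250),(75,235)],.003,o)[:,:2];print(m,m.mean(0))
E
```

```text
[[ 0.5571 -0.2261]
 [ 0.5626 -0.2628]
 [ 0.4978 -0.2735]
 [ 0.4915 -0.2352]] [ 0.5273 -0.2494]
8.608589401268084
[[ 0.5694 -0.2118]
 [ 0.5778 -0.269 ]
 [ 0.4854 -0.2847]
 [ 0.4756 -0.2258]] [ 0.527  -0.2478]
9.105988621636081
[[ 0.4966  0.0572]
 [ 0.4991 -0.0689]
 [ 0.3721 -0.0721]
 [ 0.3645  0.0585]] [ 0.4331 -0.0063]
```

Emit:
servo_tool(steps=[[1.8,1.25,0,0,0,0,1],[3.6,2.5,-1,0,0,0,1],[3.6,2.5,-4,0,0,0,1],[3.6,2.5,-7,0,0,0,1],[3.6,2.5,-9.5,0,0,0,1],[3.6,2.5,-11.3,0,0,0,1],[3.6,2.5,-12.1,0,0,0,1],[3.6,2.5,-12.1,0,0,0,1]])

```text
clock: 1.82
ee_pos: [0.528, -0.2517, 0.0132]
tool_rot: [[-0.001, 0.987, 0.161], [0.001, 0.161, -0.987], [-1.0, -0.001, -0.001]]
force: [0.2, 0.4, -1.0]
grip_width: 0.0857
```

Emit:
servo_tool(steps=[[0,0,0,0,0,0,-1],[0,0,0,0,0,0,-1],[0,0,0,0,0,0,-1],[0,0,0,0,0,0,-1],[0,0,0,0,0,0,-1],[0,0,0,0,0,0,-1],[0,0,0,0,0,0,-1],[0,0,0,0,0,0,-1]])

```text
clock: 2.48
ee_pos: [0.5288, -0.2513, 0.0137]
tool_rot: [[0.0, 0.987, 0.162], [-0.0, 0.162, -0.987], [-1.0, 0.0, 0.0]]
force: [0.6, -1.2, 1.0]
grip_width: 0.0003
```

```bash
python3 - <<'E'
from h import *
o=robot.get_obs();print(o["joints"],o["grip_width"])
im=robot.camera("wrist"); s=robot.camera("scene")[210:310,210:330]; d=robot.camera("side")[230:330,300:420]
t=np.hstack([cv2.resize(s,None,fx=3.3,fy=3.3,interpolation=2),cv2.resize(d,None,fx=3.3,fy=3.3,interpolation=2)])
w=cv2.resize(im[60:260,120:520],(400,200))
c=np.zeros((t.shape[0]+200,t.shape[1],3),np.uint8);c[:t.shape[0]]=t;c[t.shape[0]:,:400]=w
cv2.imwrite("pics/m1.png",c[:,:,::-1]);cv2.imwrite("pics/w2.png",im[:,:,::-1])
E
```

```text
[-25.4192  30.9743  -2.3103  56.7106  -0.0001 145.2497] 0.0003084170774446843
```

View pics/m1.png

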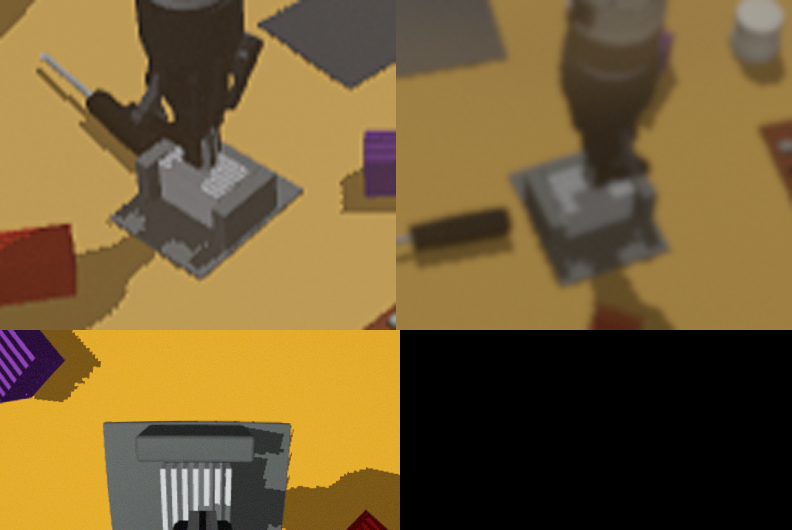

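The fingers shut to 0 over the middle of the sink, so the grip missed. I'll compare the reported height with the pictures: the sink's far end is at wrist (281,198) to (351,198).

```bash
python3 - <<'E'
from h import *
o=robot.get_obs()
c=np.array([.5275,-.25]);a=np.radians(9);x=np.array([np.cos(a),np.sin(a)]);y=np.array([-x[1],x[0]])
for dz in (0,.02,.04):
    oo=dict(o);oo["ee_pos"]=o["ee_pos"]+[0,0,dz]
    P=[np.r_[c+.032*x+s*.018*y,.044] for s in(1,-1)]+[np.r_[c+.0485*x+s*.03*y,.044] for s in(1,-1)]
    print(dz,pix(oo,P).round(0).tolist(),pix(oo,[oo["ee_pos"]]).round(0))
im=cv2.imread("pics/w2.png");cv2.imwrite("pics/w2c.png",cv2.resize(im[130:400,200:440],None,fx=2.2,fy=2.2))
E
```

```text
0 [[285.0, 196.0], [357.0, 197.0], [260.0, 164.0], [383.0, 164.0]] [[324. 231.]]
0.02 [[289.0, 186.0], [354.0, 187.0], [267.0, 157.0], [376.0, 158.0]] [[324. 231.]]
0.04 [[293.0, 178.0], [350.0, 179.0], [273.0, 152.0], [370.0, 153.0]] [[324. 231.]]
```

View pics/w2c.png

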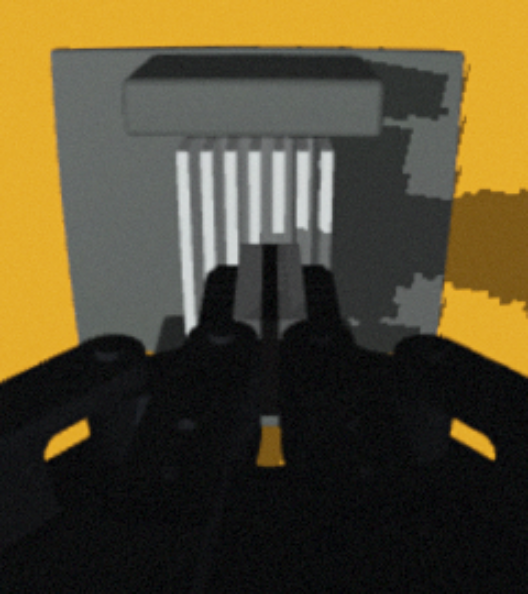

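```bash
python3 - <<'E'
from h import *
o=robot.get_obs();T=o["ee_pos"]
print(T,o["grip_width"],o["force"])
for n,off in(("scene",(210,210)),("side",(300,230))):
    m=robot.camera_model(n);E=np.linalg.inv(m["extrinsics"])
    for z in(T[2],.03,.044,.06):
        p=E[:3]@np.r_[T[:2],z,1];p=m["camera_matrix"]@p;print(n,z,(p[:2]/p[2]-off)*3.3)
R=o["tool_rot"]
print(pix(o,[T+[0,0,d] for d in(0,.01,.02,.03,.045)]).round(0))
# fingers in front surface (11mm ahead along tool y)
print(pix(o,[T+R[:,1]*.011+[0,0,d] for d in(0,.01,.02,.03,.045)]).round(0))
E
```

```text
[ 0.5287 -0.2513  0.0136] -0.00044028719336300067 [ 0.6191 -0.1205 -0.0853]
scene 0.013598324121324556 [205.0702 196.3956]
scene 0.03 [203.8659 181.4737]
scene 0.044 [202.8199 168.5141]
scene 0.06 [201.6036 153.4454]
side 0.013598324121324556 [193.8006 206.0729]
side 0.03 [195.08   194.9626]
side 0.044 [196.1896 185.3262]
side 0.06 [197.4781 174.1366]
[[324. 231.]
 [324. 237.]
 [324. 244.]
 [324. 252.]
 [324. 266.]]
[[324. 214.]
 [324. 220.]
 [324. 226.]
 [324. 233.]
 [324. 245.]]
```

```bash
python3 - <<'E'
from h import *
o=robot.get_obs();T=o["ee_pos"];R=o["tool_rot"]
for d in(0,.013,.02,.03,.04,.05):
    print(d,[pix(o,[T+R[:,1]*f+R[:,2]*s*.0425-R[:,0]*d]).round(0)[0].tolist() for s in(1,-1) for f in (.011,-.011)])
E
```

```text
0 [[392.0, 214.0], [389.0, 246.0], [255.0, 214.0], [258.0, 246.0]]
0.013 [[397.0, 221.0], [394.0, 255.0], [251.0, 221.0], [254.0, 255.0]]
0.02 [[399.0, 226.0], [396.0, 260.0], [248.0, 225.0], [251.0, 260.0]]
0.03 [[404.0, 232.0], [400.0, 269.0], [244.0, 232.0], [248.0, 268.0]]
0.04 [[409.0, 240.0], [404.0, 278.0], [239.0, 240.0], [244.0, 278.0]]
0.05 [[414.0, 249.0], [408.0, 288.0], [234.0, 248.0], [239.0, 288.0]]
```

Emit:
servo_tool(steps=[[0,0,3,0,0,0,-1],[0,0,6,0,0,0,-1],[0,0,9,0,0,0,-1],[0,0,10,0,0,0,-1],[0,0,10,0,0,0,-1],[0,0,10,0,0,0,-1]])

```text
clock: 3.13
ee_pos: [0.5289, -0.2514, 0.1136]
tool_rot: [[0.001, 0.987, 0.162], [-0.0, 0.162, -0.987], [-1.0, 0.001, 0.0]]
force: [-0.2, 0.2, -0.8]
grip_width: 0.0002
```

```bash
python3 - <<'E'
from h import *
o=robot.get_obs();T=o["ee_pos"];print(T,o["grip_width"],o["force"])
out=[]
for n in("scene","side","wrist"):
    im=robot.camera(n)
    cv2.imwrite(f"pics/r_{n}.png",im[:,:,::-1])
    if n=="wrist": pr=lambda P:pix(o,[P])[0]
    else:
        m=robot.camera_model(n);E=np.linalg.inv(m["extrinsics"])
        def pr(P): p=m["camera_matrix"]@(E[:3]@np.r_[P,1]);return p[:2]/p[2]
    c=pr(T);o0=(c-[32,30]).astype(int);k=4
    s=cv2.resize(im[o0[1]:o0[1]+75,o0[0]:o0[0]+65],None,fx=k,fy=k,interpolation=2)
    for d,col in((0,(255,0,0)),(.02,(0,255,0)),(.04,(0,255,255))):
        q=(pr(T+[0,0,d])-o0)*k;cv2.line(s,(int(q[0])-60,int(q[1])),(int(q[0])-20,int(q[1])),col,1);print(n,d,q)
    out.append(s)
cv2.imwrite("pics/m2.png",np.hstack(out)[:,:,::-1])
E
```

```text
[ 0.5289 -0.2514  0.1136] 0.0001718941900171018 [-0.1967  0.2194 -0.7551]
scene 0 [131.3003 122.4687]
scene 0.02 [129.2958  97.6235]
scene 0.04 [127.242   72.1684]
side 0 [129.1025 123.9521]
side 0.02 [131.216  105.6277]
side 0.04 [133.3771  86.8908]
wrist 0 [130.4025 122.4995]
wrist 0.02 [131.0023 176.451 ]
wrist 0.04 [131.7333 242.8829]
```

View pics/m2.png

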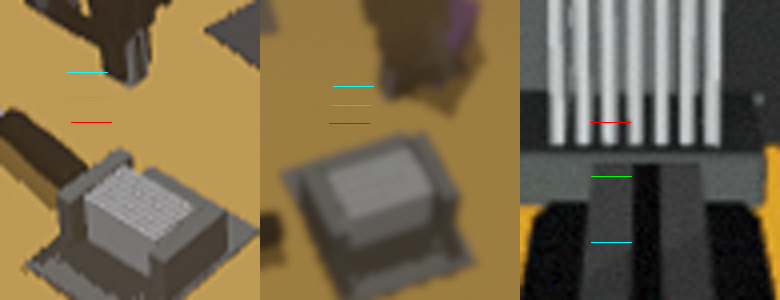

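The scene and side ticks agree: the real finger tips are about 31.5 mm behind the reported TCP. The fingers shut just above the sink, which hasn't moved. I'll use tip z = ee z + 0.0315 from here on.

Emit:
servo_tool(steps=[[-0.1,0.1,0,0,0,0,1],[-0.1,0.1,0,0,0,0,1],[-0.1,0.1,0,0,0,0,1],[-0.1,0.1,0,0,0,0,1],[-0.1,0.1,0,0,0,0,1],[-0.1,0.1,-3,0,0,0,1],[-0.1,0.1,-6,0,0,0,1],[-0.1,0.1,-8,0,0,0,1]])

```text
clock: 3.95
ee_pos: [0.527, -0.25, 0.0317]
tool_rot: [[-0.001, 0.987, 0.162], [0.001, 0.162, -0.987], [-1.0, -0.001, -0.001]]
force: [0.2, -0.6, -0.7]
grip_width: 0.0854
```

Emit:
servo_tool(steps=[[0,0,-1.5,0,0,0,1],[0,0,-3,0,0,0,1],[0,0,-4.3,0,0,0,1],[0,0,-5,0,0,0,1],[0,0,-5,0,0,0,1],[0,0,-5,0,0,0,-1],[0,0,-5,0,0,0,-1],[0,0,-5,0,0,0,-1]])

```text
clock: 4.62
ee_pos: [0.5288, -0.2508, -0.0151]
tool_rot: [[0.002, 0.987, 0.162], [-0.001, 0.162, -0.987], [-1.0, 0.002, 0.001]]
force: [-0.1, -0.4, 0.8]
grip_width: 0.0515
```

Emit:
servo_tool(steps=[[0,0,0,0,0,0,-1],[0,0,0,0,0,0,-1],[0,0,0,0,0,0,-1],[0,0,0,0,0,0,-1],[0,0,0,0,0,0,-1],[0,0,0,0,0,0,-1]])

```text
clock: 5.12
ee_pos: [0.5289, -0.2508, -0.015]
tool_rot: [[0.002, 0.987, 0.162], [-0.001, 0.162, -0.987], [-1.0, 0.002, 0.001]]
force: [-0.6, -0.1, 6.4]
grip_width: 0.0352
```

Emit:
servo_tool(steps=[[0,0,1,0,0,0,-1],[0,0,3,0,0,0,-1],[0,0,5.5,0,0,0,-1],[0,0,8,0,0,0,-1],[-1,2.5,8,0,0,0,-1],[-2,5.5,8,0,0,0,-1],[-3.2,8.5,8,0,0,0,-1],[-4.4,11.5,8,0,0,0,-1]])

```text
clock: 5.78
ee_pos: [0.4827, -0.1344, 0.0638]
tool_rot: [[-0.001, 0.987, 0.161], [0.0, 0.161, -0.987], [-1.0, -0.001, -0.0]]
force: [1.0, 1.3, -1.1]
grip_width: 0.0348
```

Emit:
servo_tool(steps=[[-1.2,3,0,0,0,0,-1],[-2.4,6,0,0,0,0,-1],[-3.6,9,0,0,0,0,-1],[-4.6,11.5,0,0,0,0,-1],[-5,12.9,0,0,0,0,-1],[-5,12.9,-3,0,0,0,-1],[-5,12.9,-5,0,0,0,-1],[-5,12.9,-5,0,0,0,-1]])

```text
clock: 6.45
ee_pos: [0.4298, -0.0059, 0.0108]
tool_rot: [[-0.007, 0.987, 0.163], [-0.0, 0.163, -0.987], [-1.0, -0.007, -0.001]]
force: [-1.7, -0.5, -1.4]
grip_width: 0.0347
```

Emit:
servo_tool(steps=[[0,0,0,0,0,0,-1],[0,0,-1,0,0,0,-1],[0,0,-1.8,0,0,0,-1],[0,0,-2.3,0,0,0,-1],[0,0,-2.5,0,0,0,-1],[0,0,-2.5,0,0,0,-1],[0,0,-2.5,0,0,0,-1]])

```text
clock: 7.03
ee_pos: [0.434, -0.0065, -0.0111]
tool_rot: [[0.0, 0.987, 0.162], [0.0, 0.162, -0.987], [-1.0, 0.0, 0.0]]
force: [0.3, -0.3, -1.6]
grip_width: 0.0347
```

Emit:
servo_tool(steps=[[0,0,-0.2,0,0,0,-1],[0,0,-0.4,0,0,0,-1],[0,0,-0.5,0,0,0,-1],[0,0,-0.5,0,0,0,-1]])

```text
clock: 7.37
ee_pos: [0.4339, -0.0064, -0.0161]
tool_rot: [[0.0, 0.987, 0.162], [-0.0, 0.162, -0.987], [-1.0, 0.0, 0.0]]
force: [-0.4, -0.2, 1.3]
grip_width: 0.0348
```

Emit:
servo_tool(steps=[[0,0,-0.1,0,0,0,-1],[0,0,-0.1,0,0,0,-1],[0,0,-0.1,0,0,0,-0.2],[0,0,-0.1,0,0,0,0.2],[0,0,-0.1,0,0,0,1],[0,0,-0.1,0,0,0,1],[0,0,-0.1,0,0,0,1],[0,0,-0.1,0,0,0,1]])

```text
clock: 8.03
ee_pos: [0.4337, -0.0063, -0.0175]
tool_rot: [[-0.0, 0.987, 0.162], [0.0, 0.162, -0.987], [-1.0, -0.0, -0.0]]
force: [0.3, -0.1, -0.2]
grip_width: 0.0856
```

Emit:
servo_tool(steps=[[0,0,0.5,0,0,0,1],[0,0,2,0,0,0,1],[0,0,4,0,0,7,1],[0,0,7,0,0,14,1],[0,0,9,0,0,21,1],[0,0,10,0,0,28,1],[0,0,10,0,0,35,1],[0,0,10,0,0,42,1]])

```text
clock: 8.7
ee_pos: [0.4348, -0.0064, 0.0841]
tool_rot: [[0.003, 0.62, 0.785], [-0.0, 0.785, -0.62], [-1.0, 0.002, 0.002]]
force: [-1.5, -0.7, -0.1]
grip_width: 0.0855
```

Emit:
servo_tool(steps=[[0,0,0,0,0,7,1],[0,0,0,0,0,14,1],[0,0,0,0,0,21,1],[0,0,0,0,0,28,1],[0,0,0,0,0,35,1],[0,0,0,0,0,42,1],[0,0,0,0,0,48,1],[0,0,0,0,0,48,1]])

```text
clock: 9.37
ee_pos: [0.4337, -0.0063, 0.0829]
tool_rot: [[-0.0, -0.164, 0.987], [-0.0, 0.987, 0.164], [-1.0, -0.0, -0.0]]
force: [0.1, -0.2, -0.1]
grip_width: 0.0853
```

```bash
python3 - <<'E'
from h import *
o=robot.get_obs();print({k:o[k] for k in("clock","joints","ee_pos","tool_rot","force")})
im=robot.camera("wrist");cv2.imwrite("pics/w3.png",im[:,:,::-1])
E
```

```text
{'clock': 9.3667, 'joints': array([ -0.8368,  11.3462, -20.4938,  58.1614,  -0.0012,  79.7432]), 'ee_pos': array([ 0.4337, -0.0063,  0.0829]), 'tool_rot': array([[-0.    , -0.1637,  0.9865],
       [-0.    ,  0.9865,  0.1637],
       [-1.    , -0.    , -0.    ]]), 'force': array([ 0.0753, -0.1638, -0.1236])}
```

View pics/w3.png

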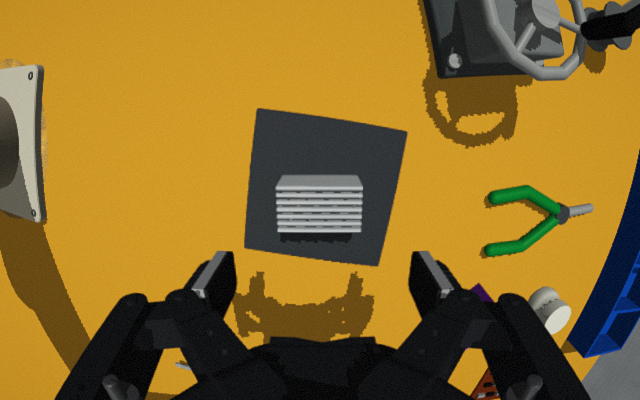

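```bash
python3 - <<'E'
from h import *
o=robot.get_obs()
p=ray("wrist",[(276,190),(363,190),(363,233),(276,233)],.043,o)[:,:2];c=p.mean(0);print(p,c)
R=o["tool_rot"];d=np.r_[c,0]-np.r_[o["ee_pos"][:2],0];print("along z,y",d@R[:,2],d@R[:,1])
E
```

```text
[[ 0.398   0.0043]
 [ 0.4611  0.0146]
 [ 0.468  -0.0188]
 [ 0.402  -0.0297]] [ 0.4323 -0.0074]
along z,y -0.0016439887377980758 -0.0007888176556031795
```

Emit:
servo_tool(steps=[[-0.1,-0.1,-2.5,0,0,0,1],[-0.1,-0.1,-5,0,0,0,1],[-0.1,-0.1,-7.5,0,0,0,1],[-0.1,-0.1,-9.5,0,0,0,1],[-0.1,-0.1,-10.3,0,0,0,1],[-0.1,-0.1,-10.3,0,0,0,1],[-0.1,-0.1,-10.3,0,0,0,-1],[-0.1,-0.1,-10.3,0,0,0,-1]])

```text
clock: 10.08
ee_pos: [0.4336, -0.0074, -0.0193]
tool_rot: [[0.001, -0.161, 0.987], [-0.0, 0.987, 0.161], [-1.0, -0.0, 0.001]]
force: [-1.3, -0.4, 2.1]
grip_width: 0.064
```

Emit:
servo_tool(steps=[[0,0,0,0,0,0,-1],[0,0,0,0,0,0,-1],[0,0,0,0,0,0,-1],[0,0,0,0,0,0,-1]])

```text
clock: 10.42
ee_pos: [0.4343, -0.0074, -0.0188]
tool_rot: [[0.003, -0.162, 0.987], [-0.0, 0.987, 0.162], [-1.0, -0.001, 0.003]]
force: [-1.7, 0.5, 6.7]
grip_width: 0.0625
```

Emit:
servo_tool(steps=[[0,0,2,0,0,0,-1],[0,0,5,0,0,0,-1],[0,0,8,0,0,2,-1],[0,0,11,0,0,4,-1],[0,0,14,0,0,6,-1],[0,0,16.5,0,0,8,-1],[0.5,2,16.5,0,0,9.3,-1],[1.5,5,16.5,0,0,9.3,-1]])

```text
clock: 11.08
ee_pos: [0.449, 0.0416, 0.1474]
tool_rot: [[0.005, -0.316, 0.949], [-0.0, 0.949, 0.316], [-1.0, -0.002, 0.005]]
force: [0.7, -0.4, -1.8]
grip_width: 0.0626
```

Emit:
servo_tool(steps=[[1,3,0,0,0,0,-1],[2.1,6,0,0,0,0,-1],[3.2,9,0,0,0,0,-1],[4.3,12,0,0,0,0,-1],[5.4,15,0,0,0,0,-1],[6.5,18,0,0,0,0,-1],[7.6,20.6,0,0,0,0,-1],[7.6,20.6,0,0,0,0,-1]])

```text
clock: 11.75
ee_pos: [0.5254, 0.2537, 0.1442]
tool_rot: [[0.002, -0.324, 0.946], [0.003, 0.946, 0.324], [-1.0, 0.002, 0.003]]
force: [0.3, -0.3, -1.3]
grip_width: 0.0632
```

```bash
python3 - <<'E'
from h import *
o=robot.get_obs();print({k:o[k] for k in("clock","joints","ee_pos","tool_rot","force","grip_width")})
im=robot.camera("wrist");cv2.imwrite("pics/w4.png",im[:,:,::-1])
cv2.imwrite("pics/w4c.png",cv2.resize(im[0:300,140:500],(720,600),interpolation=2)[:,:,::-1])
E
```

```text
{'clock': 11.75, 'joints': array([25.7182, 24.5035,  7.9965, 73.3206,  0.1033, 96.8369]), 'ee_pos': array([0.5254, 0.2537, 0.1442]), 'tool_rot': array([[ 0.0019, -0.3236,  0.9462],
       [ 0.0029,  0.9462,  0.3236],
       [-1.    ,  0.0021,  0.0028]]), 'force': array([ 0.3292, -0.3095, -1.3273]), 'grip_width': 0.06317307991793977}
```

View pics/w4c.png

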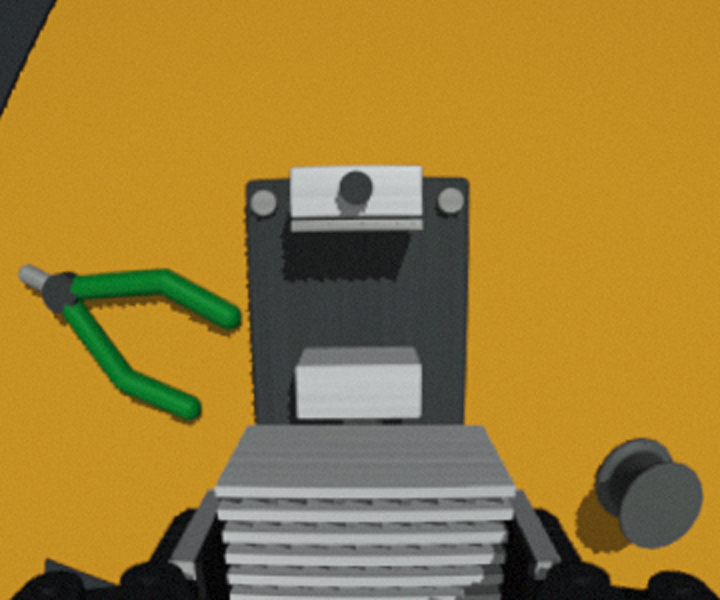

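```bash
python3 - <<'E'
from h import *
o=robot.get_obs();R=o["tool_rot"]
s=lambda p:np.array(p)/2.+[140,0]
def f(l,p,z): q=ray("wrist",s(p),z,o);print(l,q[:,:2].round(4).tolist(),"tool(z,y)",((q-o["ee_pos"])@R[:,[2,1]]).round(4).tolist());return q
b=f("backstop edge",[(291,230),(423,230)],.06)
b2=f("backstop rear",[(291,168),(421,166)],.06)
j=f("jaw edge",[(297,365),(420,362)],.06)
jr=f("jaw rear",[(296,418),(421,416)],.06)
e=f("bed",[(247,183),(467,180)],.02)
f("bed edges",[(252,300),(466,300)],.02)
k=f("sink",[(217,492),(515,492)],.0-.003+.0+.1442+.0188+.043)
for q in(b,b2,j,jr,e):
    d=q[1]-q[0];print(np.linalg.norm(d),np.degrees(np.arctan2(d[1],d[0])))
E
```

```text
backstop edge [[0.4729, 0.3076], [0.5254, 0.3254]] tool(z,y) [[-0.0304, 0.0699], [0.0251, 0.0699]]
backstop rear [[0.4645, 0.3327], [0.5156, 0.3509]] tool(z,y) [[-0.0302, 0.0964], [0.024, 0.0971]]
jaw edge [[0.4932, 0.2525], [0.5436, 0.2712]] tool(z,y) [[-0.0289, 0.0113], [0.0248, 0.0126]]
jaw rear [[0.5, 0.229], [0.5526, 0.2481]] tool(z,y) [[-0.0301, -0.0132], [0.0259, -0.0121]]
bed [[0.4407, 0.3211], [0.5411, 0.3568]] tool(z,y) [[-0.0565, 0.0931], [0.05, 0.0945]]
bed edges [[0.4607, 0.2665], [0.561, 0.3008]] tool(z,y) [[-0.0552, 0.035], [0.0508, 0.0351]]
sink [[0.4889, 0.2574], [0.5501, 0.2783]] tool(z,y) [[-0.0314, 0.0173], [0.0333, 0.0173]]
0.055486102245195616 18.762871612573242
0.05423379041976941 19.59836985140115
0.05375388017783723 20.303115298945027
0.056002557596488256 19.86504192299849
0.10657471744333086 19.524561534103494
```

Emit:
servo_tool(steps=[[-0.6,1.5,0,0,0,0.3,-1],[-1.2,3,0,0,0,0.6,-1],[-1.7,4.3,0,0,0,0.6,-1],[-1.7,4.3,0,0,0,0.6,-1],[-1.7,4.3,-2,0,0,0.6,-1],[-1.7,4.3,-4,0,0,0.6,-1],[-1.7,4.3,-4,0,0,0.6,-1],[-1.7,4.3,-4,0,0,0.6,-1]])

```text
clock: 12.47
ee_pos: [0.5056, 0.2903, 0.1038]
tool_rot: [[-0.003, -0.329, 0.944], [-0.002, 0.944, 0.329], [-1.0, -0.001, -0.003]]
force: [-0.3, 0.9, -0.9]
grip_width: 0.0628
```

Emit:
servo_tool(steps=[[0.1,0.1,-2,0,0,0,-1],[0.1,0.1,-4,0,0,0,-1],[0.1,0.1,-6,0,0,0,-1],[0.1,0.1,-8,0,0,0,-1],[0.1,0.1,-9.3,0,0,0,-1],[0.1,0.1,-9.9,0,0,0,-1],[0.1,0.1,-9.9,0,0,0,-1],[0.1,0.1,-9.9,0,0,0,-1]])

```text
clock: 13.13
ee_pos: [0.5087, 0.2929, 0.0069]
tool_rot: [[0.001, -0.329, 0.944], [0.001, 0.944, 0.329], [-1.0, 0.0, 0.002]]
force: [0.2, -0.4, -1.8]
grip_width: 0.0627
```

Emit:
servo_tool(steps=[[0,0,-0.3,0,0,0,-1],[0,0,-0.6,0,0,0,-1],[0,0,-0.8,0,0,0,-1],[0,0,-0.8,0,0,0,-1]])

```text
clock: 13.47
ee_pos: [0.5083, 0.293, -0.0018]
tool_rot: [[0.001, -0.329, 0.944], [0.001, 0.944, 0.329], [-1.0, 0.0, 0.001]]
force: [0.5, 0.2, 0.2]
grip_width: 0.0633
```

Emit:
servo_tool(steps=[[0,0,-0.1,0,0,0,-1],[0,0,-0.1,0,0,0,-1],[0,0,-0.1,0,0,0,0.6],[0,0,-0.1,0,0,0,1],[0,0,-0.1,0,0,0,1],[0,0,-0.1,0,0,0,1],[0,0,-0.1,0,0,0,1]])

```text
clock: 14.05
ee_pos: [0.5077, 0.2926, -0.0035]
tool_rot: [[-0.0, -0.329, 0.944], [-0.0, 0.944, 0.329], [-1.0, -0.0, -0.0]]
force: [0.4, -0.0, -0.1]
grip_width: 0.0855
```

Emit:
servo_tool(steps=[[0,0,1,0,0,0,1],[0,0,3,0,0,0,1],[0,0,6,0,0,0,1],[0,0,9,0,0,0,1],[0.3,-1.5,12,0,0,0,1],[1.2,-4,15,0,0,0,1],[2.1,-6,16,0,0,0,1],[2.1,-6,16,0,0,0,1]])

```text
clock: 14.72
ee_pos: [0.5326, 0.2305, 0.1619]
tool_rot: [[0.009, -0.326, 0.945], [0.002, 0.945, 0.326], [-1.0, -0.001, 0.009]]
force: [0.5, 0.5, -0.9]
grip_width: 0.0856
```

Emit:
servo_tool(steps=[[0.8,-2.5,0,0,0,0,1],[1.6,-5,0,0,0,0,1],[2.4,-8,0,0,0,0,1],[2.4,-8,0,0,0,0,1],[2.4,-8,0,0,0,0,1]])

```text
clock: 15.13
ee_pos: [0.5527, 0.1514, 0.1565]
tool_rot: [[-0.001, -0.327, 0.945], [0.0, 0.945, 0.327], [-1.0, 0.0, -0.001]]
force: [-0.7, 0.4, 0.6]
grip_width: 0.0856
```

```bash
python3 - <<'E'
from h import *
o=robot.get_obs();print({k:o[k] for k in("clock","joints","ee_pos","tool_rot","force","grip_width")})
im=robot.camera("wrist");cv2.imwrite("pics/w5.png",im[:,:,::-1])
cv2.imwrite("pics/w5c.png",cv2.resize(im[0:300,140:540],(800,600),interpolation=2)[:,:,::-1])
E
```

```text
{'clock': 15.1333, 'joints': array([15.3112, 23.1442,  7.7759, 74.6802,  0.0223, 86.2514]), 'ee_pos': array([0.5527, 0.1514, 0.1565]), 'tool_rot': array([[-0.0009, -0.3266,  0.9452],
       [ 0.0002,  0.9452,  0.3266],
       [-1.    ,  0.0004, -0.0008]]), 'force': array([-0.7186,  0.3514,  0.635 ]), 'grip_width': 0.08562025354077404}
```

View pics/w5c.png

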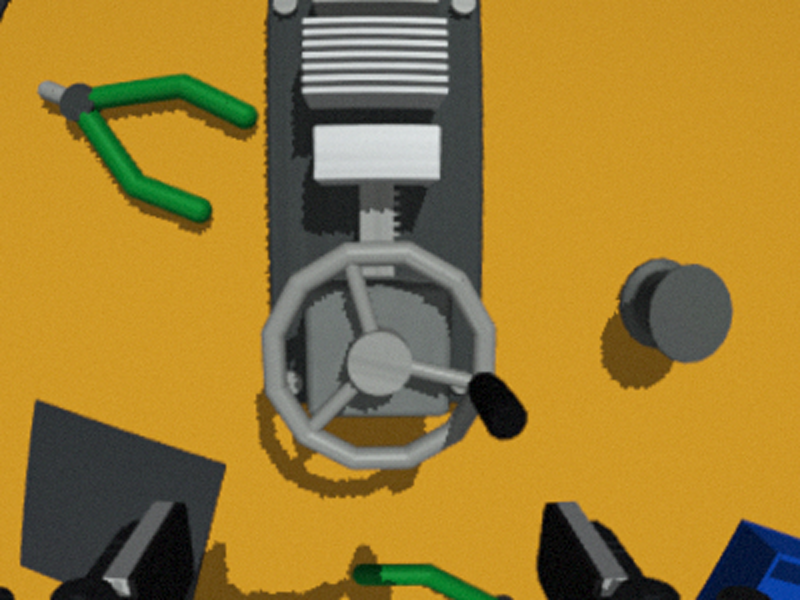

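```bash
python3 - <<'E'
from h import *
o=robot.get_obs();R=o["tool_rot"]
s=lambda p:np.array(p)/2.+[140,0]
def f(l,p,z): q=ray("wrist",s(p),z,o);print(l,q[:,:2].round(4).tolist(),((q-o["ee_pos"])@R[:,[2,1]]).round(4).tolist());return q
w=f("rim",[(262,355),(496,355),(379,240),(379,470)],.087);print("c",(w[0]+w[1])/2,(w[2]+w[3])/2)
k=f("knob",[(503,420)],.136);f("knobbase",[(478,380)],.093)
f("sink",[(303,19),(448,17),(447,94),(303,96)],.06)
f("jaw",[(314,126),(440,125),(440,180),(316,182)],.06)
f("backstop",[(314,1),(437,1)],.06)
E
```

```text
rim [[0.5067, 0.1568], [0.5983, 0.1889], [0.5367, 0.2168], [0.5695, 0.1245]] [[-0.0418, 0.019], [0.0553, 0.0193], [0.0063, 0.0659], [0.007, -0.0321]]
c [0.5525 0.1728 0.087 ] [0.5531 0.1706 0.087 ]
knob [[0.5958, 0.1752]] [[0.0483, 0.0072]]
knobbase [[0.5935, 0.1774]] [[0.047, 0.0101]]
sink [[0.4724, 0.3015], [0.5324, 0.3239], [0.5438, 0.2887], [0.4848, 0.2667]] [[-0.0267, 0.1669], [0.0373, 0.1685], [0.0366, 0.1314], [-0.0264, 0.1301]]
jaw [[0.4939, 0.2552], [0.5456, 0.274], [0.5538, 0.2506], [0.503, 0.2316]] [[-0.0216, 0.1162], [0.0334, 0.117], [0.0335, 0.0922], [-0.0207, 0.0909]]
backstop [[0.474, 0.3114], [0.5253, 0.3297]] [[-0.022, 0.1758], [0.0325, 0.1763]]
```

Emit:
servo_tool(steps=[[2,1.2,0,0,0,0,1],[4.4,2.4,0,0,0,0,1],[4.4,2.4,0,0,0,0,1],[4.4,2.4,-2,0,0,0,1],[4.4,2.4,-4.5,0,0,0,1],[4.4,2.4,-7,0,0,0,1],[4.4,2.4,-8.3,0,0,0,1],[4.4,2.4,-8.3,0,0,0,1]])

```text
clock: 15.85
ee_pos: [0.5929, 0.1771, 0.0693]
tool_rot: [[-0.008, -0.331, 0.944], [-0.002, 0.944, 0.331], [-1.0, 0.001, -0.008]]
force: [-1.4, 0.4, -1.0]
grip_width: 0.0852
```

Emit:
servo_tool(steps=[[0,0,0,0,0,0,0.5],[0,0,0,0,0,0,0],[0,0,0,0,0,0,-0.4],[0,0,0,0,0,0,-1],[0,0,0,0,0,0,-1],[0,0,0,0,0,0,-1],[0,0,0,0,0,0,-1],[0,0,0,0,0,0,-1]])

```text
clock: 16.52
ee_pos: [0.5965, 0.1766, 0.0749]
tool_rot: [[0.0, -0.329, 0.944], [0.0, 0.944, 0.329], [-1.0, 0.0, 0.0]]
force: [-2.9, -0.2, 5.3]
grip_width: 0.0138
```

Emit:
servo_tool(steps=[[0.01,-0.55,0,0,0,0,-1],[-0.04,-1.1,0,0,0,0,-1],[-0.16,-1.63,0,0,0,0,-1],[-0.34,-2.15,0,0,0,0,-1],[-0.59,-2.64,0,0,0,0,-1],[-0.89,-3.1,0,0,0,0,-1],[-1.25,-3.52,0,0,0,0,-1],[-1.25,-3.52,0,0,0,0,-1]])

```text
clock: 17.18
ee_pos: [0.5845, 0.1412, 0.0749]
tool_rot: [[0.002, -0.329, 0.944], [0.001, 0.944, 0.329], [-1.0, 0.0, 0.002]]
force: [-1.8, 0.5, 6.7]
grip_width: 0.0142
```

```bash
cat > arc.py <<'E'
import sys,numpy as np
a,step,n=map(float,sys.argv[1:4]);r=float(sys.argv[4]) if len(sys.argv)>4 else 4.5
t=np.radians(a-step*np.arange(1,n+1));a=np.radians(a)
print([[round(r*(np.cos(x)-np.cos(a)),2),round(r*(np.sin(x)-np.sin(a)),2)] for x in t])
E
python3 - <<'E'
from h import *
o=robot.get_obs();print(o["clock"],o["ee_pos"],o["force"],o["ft_torque"],o["grip_width"])
E
for a in -44 -93 -142; do python3 arc.py $a 7 7;done
```

```text
17.1833 [0.5845 0.1412 0.0749] [-1.812   0.5226  6.7484] [ 0.0847  0.454  -0.0187] 0.014158749674364484
[[np.float64(-0.41), np.float64(-0.37)], [np.float64(-0.85), np.float64(-0.69)], [np.float64(-1.34), np.float64(-0.95)], [np.float64(-1.85), np.float64(-1.15)], [np.float64(-2.38), np.float64(-1.29)], [np.float64(-2.92), np.float64(-1.36)], [np.float64(-3.47), np.float64(-1.37)]]
[[np.float64(-0.55), np.float64(0.06)], [np.float64(-1.08), np.float64(0.19)], [np.float64(-1.59), np.float64(0.38)], [np.float64(-2.08), np.float64(0.64)], [np.float64(-2.53), np.float64(0.95)], [np.float64(-2.95), np.float64(1.31)], [np.float64(-3.31), np.float64(1.72)]]
[[np.float64(-0.31), np.float64(0.45)], [np.float64(-0.56), np.float64(0.94)], [np.float64(-0.76), np.float64(1.45)], [np.float64(-0.89), np.float64(1.99)], [np.float64(-0.95), np.float64(2.53)], [np.float64(-0.94), np.float64(3.08)], [np.float64(-0.87), np.float64(3.63)]]
```

Emit:
servo_tool(steps=[[-0.41,-0.37,0,0,0,0,-1],[-0.85,-0.69,0,0,0,0,-1],[-1.34,-0.95,0,0,0,0,-1],[-1.85,-1.15,0,0,0,0,-1],[-2.38,-1.29,0,0,0,0,-1],[-2.92,-1.36,0,0,0,0,-1],[-3.47,-1.37,0,0,0,0,-1]])

```text
clock: 17.77
ee_pos: [0.5513, 0.127, 0.0749]
tool_rot: [[0.005, -0.328, 0.944], [-0.001, 0.945, 0.328], [-1.0, -0.002, 0.004]]
force: [2.4, 0.1, 5.0]
grip_width: 0.0141
```

Emit:
servo_tool(steps=[[-0.55,0.06,0,0,0,0,-1],[-1.08,0.19,0,0,0,0,-1],[-1.59,0.38,0,0,0,0,-1],[-2.08,0.64,0,0,0,0,-1],[-2.53,0.95,0,0,0,0,-1]])

```text
clock: 18.18
ee_pos: [0.5254, 0.1356, 0.0749]
tool_rot: [[0.003, -0.328, 0.945], [-0.003, 0.945, 0.328], [-1.0, -0.004, 0.002]]
force: [-0.1, -2.8, 7.6]
grip_width: 0.014
```

```bash
python3 arc.py -128 5 8|tr -d 'a-z._()'>/dev/null; sed -i 's/round(/float(/;s/round(/float(/' arc.py; sed -i 's/,2)/)/g;s/^print(\(.*\))$/print(np.round(\1,2).tolist())/' arc.py; for a in -128 -163 -198 -218 -238; do python3 arc.py $a 5 7;done
python3 - <<'E'
from h import *
o=robot.get_obs();print(o["clock"],o["ee_pos"],o["force"],o["grip_width"])
E
```

```text
[[-0.3, 0.25], [-0.57, 0.53], [-0.82, 0.84], [-1.05, 1.16], [-1.24, 1.5], [-1.4, 1.86], [-1.53, 2.23]]
[[-0.1, 0.38], [-0.16, 0.77], [-0.19, 1.16], [-0.19, 1.55], [-0.15, 1.94], [-0.08, 2.33], [0.02, 2.71]]
[[0.14, 0.37], [0.31, 0.72], [0.51, 1.06], [0.73, 1.38], [0.99, 1.68], [1.27, 1.95], [1.57, 2.2]]
[[0.25, 0.3], [0.53, 0.57], [0.84, 0.82], [1.16, 1.05], [1.5, 1.24], [1.86, 1.4], [2.23, 1.53]]
[[0.34, 0.19], [0.7, 0.36], [1.07, 0.49], [1.45, 0.59], [1.84, 0.65], [2.23, 0.68], [2.62, 0.68]]
18.1833 [0.5254 0.1356 0.0749] [-0.1263 -2.8044  7.6473] 0.01404414897855152
```

Emit:
servo_tool(steps=[[-0.3,0.25,0,0,0,0,-1],[-0.57,0.53,0,0,0,0,-1],[-0.82,0.84,0,0,0,0,-1],[-1.05,1.16,0,0,0,0,-1],[-1.24,1.5,0,0,0,0,-1],[-1.4,1.86,0,0,0,0,-1],[-1.53,2.23,0,0,0,0,-1]])

```text
clock: 18.77
ee_pos: [0.509, 0.158, 0.0748]
tool_rot: [[0.001, -0.328, 0.945], [-0.003, 0.945, 0.328], [-1.0, -0.003, 0.0]]
force: [-2.2, -2.7, 9.5]
grip_width: 0.0138
```

Emit:
servo_tool(steps=[[-0.1,0.38,0,0,0,0,-1],[-0.16,0.77,0,0,0,0,-1],[-0.19,1.16,0,0,0,0,-1],[-0.19,1.55,0,0,0,0,-1]])

```text
clock: 19.1
ee_pos: [0.5068, 0.1739, 0.0748]
tool_rot: [[0.001, -0.328, 0.945], [-0.002, 0.945, 0.328], [-1.0, -0.002, -0.0]]
force: [-2.6, -2.3, 9.6]
grip_width: 0.0133
```

```bash
for a in -183 -203 -223 -243; do python3 arc.py $a 5 4;done
```

```text
[[0.04, 0.39], [0.11, 0.78], [0.21, 1.16], [0.35, 1.52]]
[[0.17, 0.35], [0.37, 0.69], [0.6, 1.01], [0.85, 1.31]]
[[0.28, 0.28], [0.58, 0.52], [0.91, 0.75], [1.25, 0.94]]
[[0.36, 0.16], [0.73, 0.29], [1.11, 0.39], [1.49, 0.46]]
```

Emit:
servo_tool(steps=[[0.04,0.39,0,0,0,0,-1],[0.11,0.78,0,0,0,0,-1],[0.21,1.16,0,0,0,0,-1],[0.35,1.52,0,0,0,0,-1],[0.35,1.52,0,0,0,0,-1]])

```text
clock: 19.52
ee_pos: [0.5107, 0.1904, 0.0748]
tool_rot: [[0.001, -0.329, 0.944], [0.0, 0.944, 0.329], [-1.0, -0.0, 0.001]]
force: [-1.3, 1.2, 9.6]
grip_width: 0.0142
```

Emit:
servo_tool(steps=[[0.17,0.35,0,0,0,0,-1],[0.37,0.69,0,0,0,0,-1],[0.37,0.69,0,0,0,0,-1]])

```text
clock: 19.77
ee_pos: [0.5146, 0.1974, 0.0749]
tool_rot: [[0.001, -0.329, 0.944], [0.001, 0.944, 0.329], [-1.0, 0.0, 0.001]]
force: [-3.5, -0.1, 9.0]
grip_width: 0.0137
```

```bash
for a in -213 -223 -233 -243 -253 -263 -273; do python3 arc.py $a 5 2;done
```

```text
[[0.23, 0.32], [0.48, 0.62]]
[[0.28, 0.28], [0.58, 0.52]]
[[0.32, 0.22], [0.67, 0.42]]
[[0.36, 0.16], [0.73, 0.29]]
[[0.38, 0.1], [0.77, 0.16]]
[[0.39, 0.03], [0.78, 0.03]]
[[0.39, -0.04], [0.78, -0.11]]
```

Emit:
servo_tool(steps=[[0.23,0.31,0,0,0,0,-1],[0.48,0.62,0,0,0,0,-1],[0.48,0.62,0,0,0,0,-1]])

```text
clock: 20.02
ee_pos: [0.5196, 0.2036, 0.0748]
tool_rot: [[0.002, -0.329, 0.944], [0.001, 0.944, 0.329], [-1.0, 0.0, 0.002]]
force: [-2.6, 1.4, 7.0]
grip_width: 0.0139
```

Emit:
servo_tool(steps=[[0.28,0.28,0,0,0,0,-1],[0.58,0.52,0,0,0,0,-1],[0.58,0.52,0,0,0,0,-1]])

```text
clock: 20.27
ee_pos: [0.5257, 0.2087, 0.0749]
tool_rot: [[0.002, -0.329, 0.944], [0.001, 0.944, 0.329], [-1.0, -0.0, 0.002]]
force: [-1.4, 1.8, 8.0]
grip_width: 0.014
```

Emit:
servo_tool(steps=[[0.32,0.22,0,0,0,0,-1],[0.67,0.42,0,0,0,0,-1],[0.67,0.42,0,0,0,0,-1]])

```text
clock: 20.52
ee_pos: [0.5326, 0.2128, 0.0749]
tool_rot: [[0.002, -0.329, 0.944], [0.0, 0.944, 0.329], [-1.0, -0.0, 0.002]]
force: [-1.1, 0.4, 7.3]
grip_width: 0.0136
```

Emit:
servo_tool(steps=[[0.36,0.16,0,0,0,0,-1],[0.73,0.29,0,0,0,0,-1],[0.73,0.29,0,0,0,0,-1]])

```text
clock: 20.77
ee_pos: [0.5399, 0.2155, 0.0749]
tool_rot: [[0.002, -0.329, 0.944], [0.0, 0.944, 0.329], [-1.0, -0.001, 0.002]]
force: [-0.9, 0.3, 7.7]
grip_width: 0.014
```

Emit:
servo_tool(steps=[[0.38,0.1,0,0,0,0,-1],[0.77,0.16,0,0,0,0,-1],[0.77,0.16,0,0,0,0,-1]])

```text
clock: 21.02
ee_pos: [0.5472, 0.2168, 0.0749]
tool_rot: [[0.001, -0.329, 0.944], [-0.0, 0.944, 0.329], [-1.0, -0.001, 0.001]]
force: [-2.7, 0.3, 9.1]
grip_width: 0.0137
```

Emit:
servo_tool(steps=[[0.39,0.03,0,0,0,0,-1],[0.39,0.03,0,0,0,0,-1],[0.39,0.03,0,0,0,0,-1]])

```text
clock: 21.27
ee_pos: [0.5507, 0.2171, 0.0749]
tool_rot: [[0.001, -0.329, 0.944], [-0.0, 0.944, 0.329], [-1.0, -0.001, 0.001]]
force: [-2.7, -0.4, 8.3]
grip_width: 0.014
```

Emit:
servo_tool(steps=[[0.39,0,0,0,0,0,-1],[0.39,0,0,0,0,0,-1],[0.39,0,0,0,0,0,-1]])

```text
clock: 21.52
ee_pos: [0.5542, 0.217, 0.0749]
tool_rot: [[0.0, -0.329, 0.944], [-0.0, 0.944, 0.329], [-1.0, -0.0, 0.0]]
force: [-3.4, -0.3, 8.9]
grip_width: 0.0141
```

Emit:
servo_tool(steps=[[0.39,-0.04,0,0,0,0,-1],[0.39,-0.04,0,0,0,0,-1],[0.39,-0.04,0,0,0,0,-1]])

```text
clock: 21.77
ee_pos: [0.5578, 0.2167, 0.0749]
tool_rot: [[-0.0, -0.329, 0.944], [-0.0, 0.944, 0.329], [-1.0, -0.0, -0.0]]
force: [-3.7, -0.8, 9.2]
grip_width: 0.0136
```

Emit:
servo_tool(steps=[[0.39,-0.07,0,0,0,0,-1],[0.39,-0.07,0,0,0,0,-1],[0.39,-0.07,0,0,0,0,-1]])

```text
clock: 22.02
ee_pos: [0.5614, 0.216, 0.0749]
tool_rot: [[-0.001, -0.329, 0.944], [-0.0, 0.944, 0.329], [-1.0, 0.0, -0.001]]
force: [-5.1, -0.2, 9.6]
grip_width: 0.014
```

```bash
python3 - <<'E'
from h import *
f=[]
for i in range(8): robot.camera("side"); f.append(robot.get_obs()["force"])
print(np.mean(f,0),np.std(f,0),robot.get_obs()["ee_pos"])
cv2.imwrite("pics/w6.png",robot.camera("wrist")[:,:,::-1])
E
```

```text
[-4.2713  0.1652  9.3757] [0.3404 0.6534 0.3356] [0.5614 0.216  0.0749]
```

Emit:
servo_tool(steps=[[0.38,-0.1,0,0,0,0,-1],[0.38,-0.1,0,0,0,0,-1],[0.38,-0.1,0,0,0,0,-1]])

```text
clock: 22.72
ee_pos: [0.5648, 0.2151, 0.0748]
tool_rot: [[-0.001, -0.329, 0.944], [0.0, 0.944, 0.329], [-1.0, 0.0, -0.001]]
force: [-5.4, 0.4, 9.7]
grip_width: 0.0135
```

```bash
python3 - <<'E'
from h import *
f=[]
for i in range(8): robot.camera("side"); f.append(robot.get_obs()["force"])
print(np.mean(f,0),np.std(f,0),robot.get_obs()["ee_pos"])
im=robot.camera("wrist");cv2.imwrite("pics/w7.png",im[:,:,::-1])
cv2.imwrite("pics/w7c.png",cv2.resize(im[0:260,140:500],(720,520),interpolation=2)[:,:,::-1])
E
```

```text
[-5.1456 -0.0888  9.9407] [0.4585 0.4274 0.6161] [0.5648 0.2151 0.0749]
```

View pics/w7c.png

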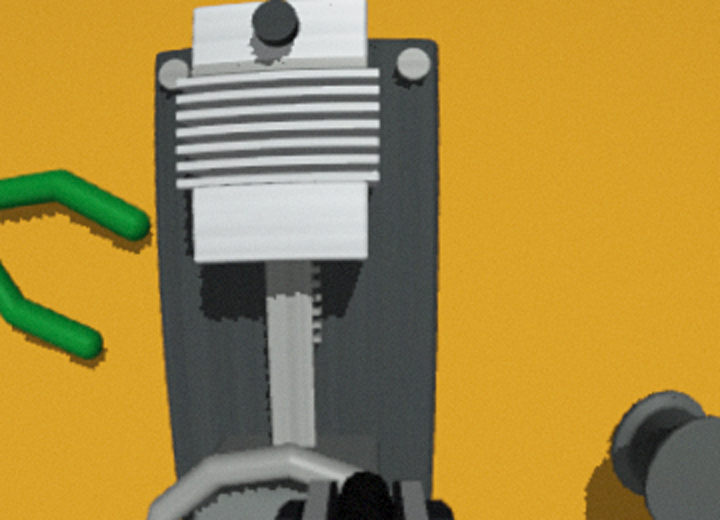

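The jaw holds the sink square against the backstop, at (177–379, 70–188) in the crop. Knob force averages 5.1 N, which is about 31 N at the jaw. I'll let go and rise clear.

Emit:
servo_tool(steps=[[0,0,0,0,0,0,-0.6],[0,0,0,0,0,0,-0.2],[0,0,0,0,0,0,0.4],[0,0,0,0,0,0,1],[0,0,0,0,0,0,1],[0,0,0,0,0,0,1],[0,0,0,0,0,0,1],[0,0,0,0,0,0,1]])

```text
clock: 23.83
ee_pos: [0.5662, 0.2155, 0.0736]
tool_rot: [[0.0, -0.329, 0.944], [-0.0, 0.944, 0.329], [-1.0, -0.0, 0.0]]
force: [-0.1, 0.9, -0.3]
grip_width: 0.0854
```

Emit:
servo_tool(steps=[[0,0,1,0,0,0,1],[0,0,3,0,0,0,1],[0,0,6,0,0,0,1],[0,0,9,0,0,0,1],[0,0,10,0,0,0,1],[0,0,10,0,0,0,1],[0,0,10,0,0,0,1]])

```text
clock: 24.42
ee_pos: [0.5664, 0.2156, 0.1742]
tool_rot: [[0.002, -0.329, 0.944], [0.001, 0.944, 0.329], [-1.0, 0.0, 0.002]]
force: [-0.1, 1.4, -0.1]
grip_width: 0.0856
```

```bash
python3 - <<'E'
from h import *
p=[]
for i in range(2):
    o=robot.get_obs();im=robot.camera("wrist");p.append(im.astype(int));[robot.camera("side") for _ in range(4)]
print(o["ee_pos"],o["force"],o["grip_width"],"wheel/sink pixels changed",(abs(p[1]-p[0]).max(2)>40).sum())
g=p[1][0:330,150:500].astype(np.uint8)
cv2.imwrite("pics/w8.png",cv2.resize(g,None,fx=1.7,fy=1.7)[:,:,::-1])
E
```

```text
[0.5649 0.2151 0.1718] [ 0.7654 -0.6083 -1.1577] 0.0858061017398818 wheel/sink pixels changed 9388
```

```bash
python3 - <<'E'
from h import *
a=robot.camera("wrist").astype(int);[robot.camera("side") for _ in range(6)];b=robot.camera("wrist").astype(int)
a,b=[cv2.GaussianBlur(x.astype(np.float32),(5,5),0) for x in(a,b)]
print("changed",(abs(b-a).max(2)>25).sum())
g=b.mean(2);o=robot.get_obs();P=o["ee_pos"]
# bright top-surfaces' extent (sink+jaws) projected to z=.06
m=(b.min(2)>150).astype(np.uint8);n,_,s,c=cv2.connectedComponentsWithStats(m)
for i in range(1,n):
    if s[i,4]>100: print(s[i],ray("wrist",c[i],.06,o)[0])
print(P,o["qd"])
E
```

```text
changed 247
[259  35  65  30 792] [0.5081 0.3332 0.06  ]
[263  36  24  22 426] [0.4784 0.329  0.06  ]
[259  67  66   4 125] [0.5012 0.3131 0.06  ]
[259  73  66   4 120] [0.5044 0.3083 0.06  ]
[260  79  64   4 124] [0.5056 0.3029 0.06  ]
[259  85  66   3 129] [0.5087 0.2981 0.06  ]
[259  90  66   4 131] [0.5105 0.2928 0.06  ]
[ 260   96   65   29 1591] [0.5157 0.2762 0.06  ]
[  0 147  27  99 984] [0.134  0.0737 0.06  ]
[0.566  0.2154 0.1737] [ 0.0496 -0.0338 -0.0258 -0.0182 -0.0473 -0.0532]
```

```bash
python3 -c "
from station import robot
print(robot.close_job(),robot.get_obs()['clock'])"
```

```text
the job is handed in; nothing more can be done
the job is handed in; nothing more can be done
```

The heat sink is clamped in the vise, fins up, and the job is handed in; no verdict was reported. I set it fins up on the smaller mat, took it again by its ends and stood it on the vise bed between the jaws. Then I let go and wound the handwheel about 293° clockwise by the crank knob.

- **Clamping force:** the knob force rose from about 2 N running to 5.1 N averaged. By the given ratio that is about 31 N at the jaw. What stays after letting go was not measured; the gear should hold up to 15 N, and more than 5 N is needed.
- **Position:** the last picture I could view, still holding the knob, showed the sink touching both jaws, level and about 1 mm off the middle. After letting go I had only an image-code check, as the picture limit was reached. It found the fins still level and up against the jaw, with no force on the tool beyond noise.
- **Stillness:** the first two-frame comparison showed 9388 changed pixels because the arm was still settling. The repeat showed 247, with threshold and smoothing also changed, and I did not trace the rest to a cause.
- **Finger length mismatch:** the fingertips sit about 31.5 mm behind the reported tool point, which disagrees with the description. The first grasp therefore shut just above the sink without touching it. I measured the offset in the pictures and allowed for it from then on.

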